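# Free the locked filter cassette with a pin punch

## Robot

A 6-joint arm with a two-finger parallel gripper is mounted at the origin on a cart in front of the work surface, level with it; the furniture and walls round the work are solid. World frame = base frame: x ahead of the robot, y to its left, z up, the work surface at z = 0. Lengths are in m, angles in rad, forces in N, time in s.
With the tool pointing down it reaches from about 0.35 to 0.875 m from the base axis. Payload 4.2 kg.
Tool frame: the origin (TCP) lies at the very end of the fingers, on their centre line; the grasp point (between the pads) lies 19 mm behind it (arm.hold_point_z is the distance from the TCP to the grasp point, in m); z points along the fingers, y is the line along which they close (so a half turn about z gives the same grasp; the last joint's range is limited). The gripper opens to 87 mm and grips with 3 to 60 N. Pads are 19 mm wide; open, the fingers measure 117 mm over their backs; the gripper's body (75 mm by 190 mm) begins 51 mm behind the grasp point.
Start: joints at [-0.891, 0.385, 0.008, 0, -1.194, -0.259], TCP at [0.255, -0.57, 0.223] pointing down, gripper open.
Joint ranges: [-3.14, 3.14], [-1.21, 2.06], [-1.07, 1.41], [-3.16, 2.05], [-2.99, -0.16], [-3.1, 3.1]. Speed limits (rad/s): [2.79, 2.79, 3.14, 3.14, 3.14, 3.14].

## Interface

Orientations are given as a unit quaternion [w, x, y, z].
In Python, from workcell import arm gives the robot as it stands. The module is installed in compiled form; this text tells all that it offers.
- The arm moves only by the tool send_rows, never from a script. Its argument "motion" is a list that holds one entry, the list of rows, each a list of 7 numbers: the turn, a rotation vector about the tool's x, y, z in rad, then the shift along the tool's x, y, z in mm, then the opening, from 0 (shut) to 1 (fully open). A call has 1 to 5 rows; each row shifts and turns the commanded pose from where the row before left it, along the tool's axes as they then stand; what a row does not reach is not made up. A row lasts 1/10 s, in which the tool goes at most 50 mm and 8.59 degrees, less where a joint would pass 70% of its speed; a pose out of reach is approached as far as the arm can. A call is refused whole if a number of a shift passes 50 or a number of a turn 0.15, either way. A call with a gripper value outside its range is refused whole. The fingers move at their own pace and stop on an object; the grip force is fixed at half the most. Time passes only in rows, so rows that do not move let the fingers close. It gives the time, the measured TCP pose, the force, the opening and the grip force at its end, in the units of the state.
- arm.sense(): the state, without advancing time (a new reading comes with each control period).
- arm.camera(name): name is "scene" or "top" or "wrist"; returns (picture, depth): 400x640x3 uint8, blue, green, red; 400x640 float32, m along the optical axis (not along the pixel's ray), 0 where there is no reading.
- arm.camera_params(name): a dict with "fov_y" (degrees; the focal length in pixels is half the picture's height over the tangent of half this angle, whatever the lens; pixels are square), "cx", "cy" (the principal point, pixels), "k1" (the pictures are not rectified: a ray, as slopes to the right and down, at radius r is drawn at 1 + k1 r^2 times it, then the intrinsics apply), "R" (3x3) and "t" (3): a world point X has camera coordinates R X + t. Camera axes: x right, y down, z forward; pixel columns grow to the right and rows downward; lengths in m; the calibration is good to about 2 mm. A picture is of the moment at which its call begins: read the wrist's pose just before it. camera_params takes no time and is no camera call; for the wrist camera it gives the pose at the moment of the call.
- arm.job_done(): hands the job in; it is judged then, once.
The state is a dict: "clock": time; "joint_positions": joint angles; "qvel": joint speeds; "joint_efforts": joint torques, N m; "tool_pos": TCP position; "ee_rot": TCP orientation; "ft_force": force on the tool from outside, world axes, zero at the start; "torque": the same for the moment, N m; "finger_gap": finger opening in m; "gripper_force": force on a finger pad.
Only numpy, scipy, OpenCV 4.12 (cv2) and the standard library are available. Lean on these libraries where they do the work, as an engineer would, in place of code of your own. Each camera call takes 0.05 s, during which the arm holds its last target. There are 200 camera calls.

## Task

Take the pin punch out of its wooden block, push the recessed release button in the filter cassette down with its pin and, keeping the button down, push the cassette out of the filter unit with the pin until it is all the way out. Do it gently, since the button and its plastic will not stand hard pushing, and touch the cassette with nothing but the punch. Then stand the punch back in its block, leaving everything else on the bench where it is.

Things in the scene. Friction and masses are not known exactly. Their poses are not given: they have to be found in the camera images.
- filter_unit: Fixed grey sheet-metal housing, 118 wide (its y), from 50 mm before to 67 mm behind its origin (its x), 88 high. Origin: under its middle on the bench; x points to its back, z up. Out of its open front, which faces -x (roughly to the robot), sticks the black lip of the cassette: 46 mm along x, 96 along y, flat top about 62 above the bench, hole in its middle 25 mm before the housing.
- release_hole (a point): Centre of the mouth of the release hole in the cassette's lip: round, 12 mm across, 2.5 mm chamfer. Moves with the cassette, which slides out along this frame's -x, 5 degrees below level; z is the hole's axis, leaning the same. The button, flat, 9 mm across, stands 5 to 15 mm below the mouth (differs, not measured: feel for it); 1.5 N moves it, 6 N has it fully down (4.5 mm) on a hard stop.
- cassette (a joint): How far the cassette is out in m: 0 locked in, 0.060 all the way out at its stop; about 3.5 N of friction, stays where left. Freed while the button is at least 3 mm down (4.5 N); if the spring lets it up, its catch hooks again at about 12 or 24 mm; clear beyond 33 mm. More than 20 N from the punch damages button or cassette.
- punch: Loose steel pin punch, 0.12 kg, 131 long. Origin: tip of its pin; z runs up the tool. Pin 7 mm thick from 0 to 45 mm; round collar 22 mm across from 45 to 51; square dark ridged grip 16x16 mm (sides along its x and y) from 51 to 125; small round end up to 131. Stands in its block pin down, the collar on the block.
- punch_tip (a point): Tip of the punch's pin (same frame as the punch).
- punch_block: Fixed wooden block, 64x64x48 high, origin under its middle. In the middle of its top a round upright hole 11 mm across, 46 deep, with a 2.5 mm chamfer; the punch stands in it with its tip 3 mm above the bench.
- tape_measure: Bystander, loose: yellow tape measure, 36x79x62, standing. Origin under its middle.
- masking_tape: Bystander, loose: roll of masking tape, 105 across, 24 high, lying flat. Origin under its middle.
- drill_index: Bystander, loose: red and black drill case, 66x100x36. Origin under its middle.
- jar_nails: Bystander, loose: glass jar with lid, 63 across, 99 high. Origin under its middle.
- screw_box: Bystander, loose: cardboard box of screws, 61x97x49. Origin under its middle.
- offcut: Bystander, loose: pine offcut, 60x160x19. Origin under its middle.
Not all that is in view belongs to the job. Leave any green or purple look-alike of the punch alone.

How it is judged:
By the outcome, as a careful person would: the job done as asked, in the order asked, and still so for the second after the job is handed in, with the robot touching nothing.
It also fails if it takes over 67 s, if anything falls off the work surface, if the arm or the gripper's body presses on something with over 40 N, if the wrist force passes 120 N, or if a joint passes its speed limit or range.

## Working session

There is one attempt and no reset: what is moved stays moved. The work goes in short steps, Python scripts to look and compute and a tool call to move; the robot and the scene stay as the last step left them, time stands still between calls to the robot, and variables do not carry over. Pictures are saved under pics/ and viewed, at most 11 in all, crops included, and the job is handed in when it is done.

Besides the shell and the picture viewer there is one more tool, called as name([rows], argument=value, ...), one row to a line, values as JSON. send_rows: Moves the arm, as the interface text tells. Its arguments: {"type":"object","properties":{"motion":{"type":"array","items":{"type":"array","items":{"type":"array","items":{"type":"number"}}}}},"required":["motion"]}

```bash
mkdir -p pics; cat > h.py <<'E'
import numpy as np, cv2
from workcell import arm
from scipy.spatial.transform import Rotation as Ro
def snap(n,f):
    p=arm.camera_params(n); im,d=arm.camera(n); cv2.imwrite(f'pics/{f}.png',im)
    np.savez(f'pics/{f}.npz',im=im,d=d,**{k:np.array(v) for k,v in p.items()})
def load(f): return np.load(f'pics/{f}.npz')
def ray(p,u,v):
    fl=200/np.tan(np.radians(float(p['fov_y']))/2)
    d=np.array([(u-p['cx'])/fl,(v-p['cy'])/fl]); s=d.copy()
    for _ in range(20): s=d/(1+p['k1']*(s@s))
    return np.array([s[0],s[1],1.])
def atdepth(p,u,v,z=None):
    if z is None: z=p['d'][int(round(v)),int(round(u))]
    return p['R'].T@(ray(p,u,v)*z-p['t'])
def atz(p,u,v,h):
    r=p['R'].T@ray(p,u,v); c=-p['R'].T@p['t']; return c+r*(h-c[2])/r[2]
def proj(p,X):
    c=p['R']@np.array(X)+p['t']; s=c[:2]/c[2]; s=s*(1+p['k1']*(s@s))
    fl=200/np.tan(np.radians(float(p['fov_y']))/2); return s*fl+[p['cx'],p['cy']]
def crop(f,u0,v0,u1,v1,k,out):
    cv2.imwrite(f'pics/{out}.png',cv2.resize(load(f)['im'][v0:v1,u0:u1],None,fx=k,fy=k,interpolation=cv2.INTER_CUBIC))
def st():
    s=arm.sense(); print('t',s['clock'],'tcp',np.round(s['tool_pos'],4),'q',np.round(s['ee_rot'],4),'F',np.round(s['ft_force'],2),'gap',s['finger_gap'],'gf',s['gripper_force'],'j',np.round(s['joint_positions'],3)); return s
E
python3 -c "
from h import *
st(); print(arm.hold_point_z)
snap('scene','s0'); snap('top','t0')
for f in('s0','t0'):
  p=load(f); print(f,p['fov_y'],p['k1'],-p['R'].T@p['t'],p['R'].tolist())
cv2.imwrite('pics/a.png',load('s0')['im']);
"
```

```text
t 0.0 tcp [ 0.2551 -0.5699  0.2214] q [-3.000e-04 -2.087e-01  9.780e-01  1.100e-03] F [-0.73  0.26 -0.06] gap 0.08709647854824634 gf 0.0 j [-8.910e-01  3.860e-01  7.000e-03 -1.000e-03 -1.194e+00 -2.590e-01]
0.0187
s0 53.713889296589564 -0.02649372464109738 [-0.26444744 -0.39333913  0.64101915] [[0.45159270504098287, -0.892218124052974, 0.0032936097460680488], [-0.4827832154278217, -0.24745986332281122, -0.8400499883610669], [0.7503228609438344, 0.3777703471100493, -0.5424990038602943]]
t0 52.00667070836531 -0.0818824661426402 [ 0.29891712 -0.00280091  1.12062167] [[0.0012681045884510558, -0.9999810965757614, -0.006016510773775586], [-0.9806715742485601, -6.639836970663858e-05, -0.19566108210910924], [0.19565698395816042, 0.006148339808005796, -0.9806531203978303]]
```

View pics/t0.png

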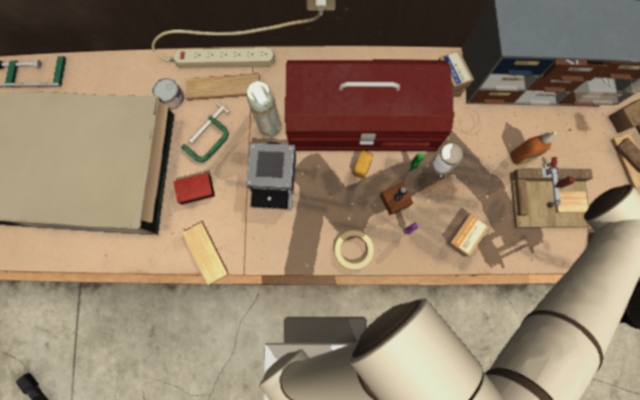

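View pics/s0.png

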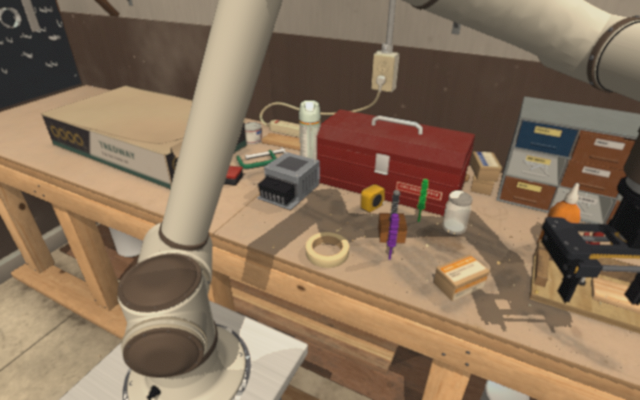

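Candidates for the punch: dark one in the brown block, top (399,192) / scene (394,205); green look-alike, top (417,160) / scene (423,195); purple look-alike, top (411,228) / scene (393,232). The dark one in the wooden block fits. The filter unit is at top (271,175), with its lip at (268,199). Next, a close crop to check.

```bash
python3 -c "
from h import *
a=cv2.resize(load('t0')['im'][140:250,360:490],None,fx=4,fy=4,interpolation=2)
b=cv2.resize(load('t0')['im'][135:215,235:310],None,fx=5.5,fy=5.5,interpolation=2)[:440]
a=a[:440]; cv2.imwrite('pics/c1.png',np.hstack([a,b])[:, :]); print(a.shape,b.shape)
cv2.imwrite('pics/c1.png',cv2.resize(np.hstack([a,b]),(799,int(440*799/(a.shape[1]+b.shape[1]))))) 
p=load('t0')
for n,u,v in [('punch end',401,188),('block',390,200),('blockR',410,204),('unit top',271,165),('lip',262,202),('lip',275,202)]: print(n,atdepth(p,u,v).round(4))
"
```

```text
(440, 520, 3) (440, 412, 3)
punch end [ 0.5407 -0.1906  0.1336]
block [ 0.5286 -0.1761  0.0478]
blockR [ 0.5183 -0.2302  0.0447]
unit top [0.6144 0.1401 0.087 ]
lip [0.5204 0.1648 0.0611]
lip [0.5206 0.1304 0.0601]
```

View pics/c1.png

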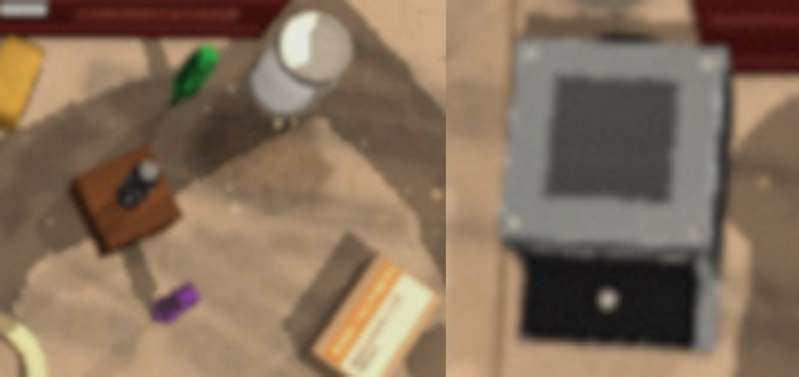

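```bash
python3 -c "
from h import *
p=load('t0')
B=lambda x,y:(360+x/3.429,140+y/3.429)
C=lambda x,y:(235+(x-445.8)/4.715,135+y/4.715)
for n,xy,h in [('end',(148,170),.134),('blk',(127,199),.048),('c1',(75,185),.048),('c2',(143,148),.048),('c3',(180,212),.048),('c4',(110,252),.048),('purple end',(185,293),.1),('green end',(207,55),.1)]: print(n,atz(p,*B(*xy),h).round(4))
for n,xy,h in [('hole',(607,299),.062),('uFL',(507,240),.088),('uFR',(718,250),.088),('uBL',(520,40),.088),('uBR',(727,46),.088),('lipFL',(522,336),.06),('lipFR',(690,345),.06)]: print(n,atz(p,*C(*xy),h).round(4))
for u,v in [(414,226),(407,230),(420,155),(416,162)]: print(u,v,atdepth(p,u,v).round(3))
w=arm.camera_params('wrist');R=w['R'];c=-R.T@w['t'];s=arm.sense();T=Ro.from_quat(np.roll(s['ee_rot'],-1)).as_matrix()
print('wrist cam in tool',(T.T@(c-s['tool_pos'])).round(3),(T.T@R.T).round(3).tolist(),w['fov_y'])
tgt=np.array([.535,-.19,.25]); print('shift mm',T.T@(tgt-s['tool_pos'])*1e3)
"
```

```text
end [ 0.5366 -0.1958  0.134 ]
blk [ 0.534  -0.1952  0.048 ]
c1 [ 0.5452 -0.1547  0.048 ]
c2 [ 0.5751 -0.2093  0.048 ]
c3 [ 0.5236 -0.2364  0.048 ]
c4 [ 0.4919 -0.1805  0.048 ]
purple end [ 0.4519 -0.2263  0.1   ]
green end [ 0.635  -0.2512  0.1   ]
hole [0.5299 0.1458 0.062 ]
uFL [0.5576 0.1986 0.088 ]
uFR [0.5518 0.0817 0.088 ]
uBL [0.674  0.1958 0.088 ]
uBR [0.6699 0.0786 0.088 ]
lipFL [0.5091 0.1935 0.06  ]
lipFR [0.504  0.0988 0.06  ]
414 226 [ 0.446 -0.219  0.132]
407 230 [ 0.444 -0.214  0.072]
420 155 [ 0.628 -0.243  0.131]
416 162 [ 0.619 -0.239  0.098]
wrist cam in tool [ 0.065  0.    -0.162] [[-0.0, -0.97, -0.244], [1.0, -0.0, -0.0], [0.0, -0.244, 0.97]] 71.50038015094029
shift mm [-410.67385849  232.62802307  -28.03980728]
```

The crop shows the dark punch in its block (block centre at crop (127,199), punch end (148,170)). That puts the punch at about (0.535,-0.195). The release hole, at crop (607,299), is at about (0.530,0.146). Next I move to a hover over the punch.

send_rows([
  [[0,0,0,-37,21,-3,1],[0,0,0,-37,21,-3,1],[0,0,0,-37,21,-3,1],[0,0,0,-37,21,-3,1],[0,0,0,-37,21,-3,1]],
])

```text
clock: 0.6
tool_pos: [0.3818, -0.3974, 0.2373]
ee_rot: [-0.0, -0.209, 0.978, 0.0]
ft_force: [1.4, -0.2, 0.2]
finger_gap: 0.0873
gripper_force: 0.0
```

send_rows([
  [[0,0,0,-37,21,-3,1],[0,0,0,-37,21,-3,1],[0,0,0,-37,21,-3,1],[0,0,0,-37,21,-3,1],[0,0,0,-37,21,-3,1]],
])

```text
clock: 1.1
tool_pos: [0.5078, -0.2259, 0.2523]
ee_rot: [-0.0, -0.209, 0.978, 0.0]
ft_force: [0.7, -0.5, 0.2]
finger_gap: 0.0869
gripper_force: 0.0
```

send_rows([
  [[0,0,0,-37,21,0,1],[0,0,0,0,0,0,1],[0,0,0,0,0,0,1]],
])

```text
clock: 1.4
tool_pos: [0.5326, -0.1924, 0.2518]
ee_rot: [-0.001, -0.21, 0.978, 0.0]
ft_force: [-0.3, -0.2, -0.5]
finger_gap: 0.0871
gripper_force: 0.0
```

```bash
python3 -c "
from h import *
st(); snap('wrist','w1')
"
```

```text
t 1.4 tcp [ 0.5326 -0.1924  0.2518] q [-7.000e-04 -2.098e-01  9.777e-01  3.000e-04] F [-0.28 -0.24 -0.47] gap 0.08707520006935277 gf 0.0 j [-0.061  0.266 -0.091 -0.    -1.216 -1.087]
```

View pics/w1.png

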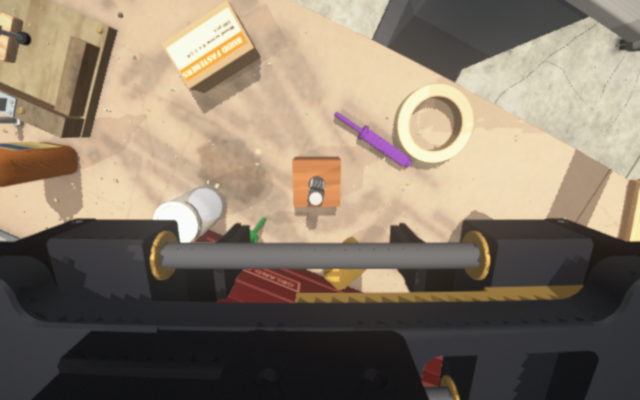

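The wrist view shows the dark punch in its block, with its end at (316,198) and the block top at (317,183). The jar, green and purple tools are clear of it. I'll enlarge it to read the grip's orientation.

```bash
python3 -c "
from h import *
crop('w1',280,145,355,220,8,'w1c')
"
```

```text
(no output)
```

View pics/w1c.png

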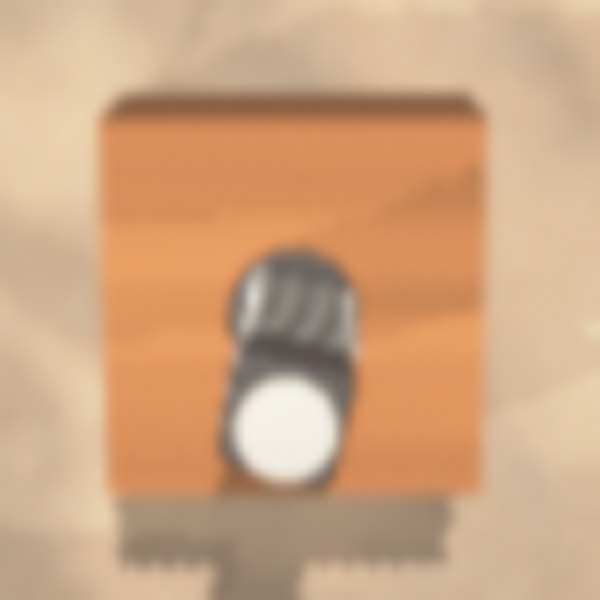

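```bash
python3 -c "
from h import *
p=load('w1'); f=lambda x,y:(280+x/8,145+y/8)
print('end',atz(p,*f(285,430),.134),'collar',atz(p,*f(295,311),.054)); 
P=[atz(p,*f(*c),.048) for c in[(102,118),(487,116),(480,493),(110,493)]]; print('blk',np.mean(P,0),np.linalg.norm(P[0]-P[1]),np.linalg.norm(P[1]-P[2]))
s=arm.sense();T=Ro.from_quat(np.roll(s['ee_rot'],-1))
T2=T*Ro.from_rotvec([0,0,.157])
for t in [(.5345,-.195)]: print(T2.inv().apply(np.array([*t,.08])-s['tool_pos'])*1e3, T2.inv().apply(np.array([1,0,0])),T2.inv().apply(atz(p,*f(285,430),.134)-s['tool_pos'])*1e3,T2.inv().apply(atz(p,*f(295,311),.054)-s['tool_pos'])*1e3,T2.inv().apply(np.mean(P,0)-s['tool_pos'])*1e3)
"
```

```text
end [ 0.5372395 -0.194598   0.134    ] collar [ 0.53653539 -0.19424821  0.054     ]
blk [ 0.53726472 -0.19402772  0.048     ] 0.06304029164545182 0.06399999044402144
[ -2.1009501   -2.49164899 171.98178571] [-0.96528351 -0.26120054 -0.00142152] [ -4.77907974  -2.78863982 117.97802785] [ -4.29635775  -2.31230041 197.97901656] [ -5.06588501  -2.29335367 203.97801789]
```

send_rows([
  [[0,0,0.08,0,0,20,1],[0,0,0.077,0,0,20,1],[0,0,0,-4.6,-2.5,30,1],[0,0,0,0,0,40,1],[0,0,0,0,0,40,1]],
])

```text
clock: 1.95
tool_pos: [0.5369, -0.196, 0.1018]
ee_rot: [0.001, -0.13, 0.991, -0.0]
ft_force: [0.6, 0.4, -0.7]
finger_gap: 0.0872
gripper_force: 0.0
```

send_rows([
  [[0,0,0,0,0,20,1],[0,0,0,0,0,0,0.4],[0,0,0,0,0,0,0.1],[0,0,0,0,0,0,0],[0,0,0,0,0,0,0]],
])

```text
clock: 2.45
tool_pos: [0.5385, -0.1949, 0.0844]
ee_rot: [0.002, -0.131, 0.991, -0.0]
ft_force: [-0.0, -0.8, -0.5]
finger_gap: 0.0628
gripper_force: 0.0
```

send_rows([
  [[0,0,0,0,0,0,0],[0,0,0,0,0,0,0],[0,0,0,0,0,0,0]],
])

```text
clock: 2.75
tool_pos: [0.5377, -0.1945, 0.0829]
ee_rot: [0.0, -0.132, 0.991, -0.0]
ft_force: [0.5, 0.9, -0.2]
finger_gap: 0.0389
gripper_force: 0.0
```

send_rows([
  [[0,0,0,0,0,0,0],[0,0,0,0,0,0,0],[0,0,0,0,0,0,0],[0,0,0,0,0,0,0],[0,0,0,0,0,0,0]],
])

```text
clock: 3.25
tool_pos: [0.5376, -0.1945, 0.0825]
ee_rot: [-0.0, -0.132, 0.991, 0.0]
ft_force: [-0.0, 0.6, -0.5]
finger_gap: 0.0158
gripper_force: 30.0
```

```bash
python3 -c "
from h import *
st()"
```

```text
t 3.25 tcp [ 0.5376 -0.1945  0.0825] q [-0.     -0.1315  0.9913  0.    ] F [-0.03  0.57 -0.45] gap 0.01582205947273664 gf 29.980701953172684 j [-0.064  0.434 -0.306 -0.    -0.831 -1.243]
```

send_rows([
  [[0,0,0,0,0,-10,0],[0,0,0,0,0,-20,0],[0,0,0,0,0,-30,0],[0,0,0,0,0,-40,0],[0,0,0,-9,30,-15,0]],
])

```text
clock: 3.75
tool_pos: [0.5404, -0.1654, 0.2023]
ee_rot: [0.003, -0.13, 0.992, -0.002]
ft_force: [0.7, 1.5, -1.3]
finger_gap: 0.0163
gripper_force: 30.0
```

send_rows([
  [[0,0,0,-9,40,0,0],[0,0,0,-9,43,0,0],[0,0,0,-9,43,0,0],[0,0,0,-9,43,0,0],[0,0,0,-9,43,0,0]],
])

```text
clock: 4.25
tool_pos: [0.5261, 0.0548, 0.1983]
ee_rot: [0.0, -0.131, 0.991, 0.0]
ft_force: [0.0, -0.6, -1.1]
finger_gap: 0.0156
gripper_force: 30.0
```

send_rows([
  [[0,0,0,-9,43,0,0],[0,0,0,-2,35,0,0],[0.013,-0.042,0,0,13,0,0],[0.013,-0.041,0,0,0,0,0],[0,0,0,0,0,0,0]],
])

```text
clock: 4.75
tool_pos: [0.5119, 0.1441, 0.1979]
ee_rot: [0.042, -0.132, 0.99, -0.008]
ft_force: [0.5, -1.2, -1.1]
finger_gap: 0.0157
gripper_force: 30.0
```

```bash
python3 -c "
from h import *
st(); snap('wrist','w2'); s=st(); p=load('w2'); T=Ro.from_quat(np.roll(s['ee_rot'],-1)); t=s['tool_pos']+T.apply([0,0,.0795]); print('tip',t,proj(p,t)); h=[.53,.146,.062]; print('hole',proj(p,h))
u,v=proj(p,h).astype(int); print(T.as_matrix()); im=p['im']
a=cv2.resize(im[v-50:v+50,u-50:u+50],(400,400),interpolation=2); b=cv2.resize(im[60:260,220:420],(400,400),interpolation=2); cv2.imwrite('pics/w2c.png',np.hstack([a,b])); print(u,v)
"
```

```text
t 4.75 tcp [0.5119 0.1441 0.1979] q [ 0.0425 -0.1324  0.9903 -0.0076] F [ 0.46 -1.22 -1.09] gap 0.0156896483409558 gf 29.980929256416857 j [ 0.611  0.206 -0.341  0.064 -0.957 -1.951]
t 4.8 tcp [0.5126 0.1439 0.198 ] q [ 0.0425 -0.132   0.9903 -0.0074] F [-0.   -0.07 -1.  ] gap 0.015844704885370937 gf 29.980780226178467 j [ 0.609  0.207 -0.339  0.064 -0.957 -1.95 ]
tip [0.51948852 0.14363174 0.11878758] [319.02863532 206.00641518]
hole [320.06944688 197.51696674]
[[-0.96156272 -0.26075871  0.086035  ]
 [-0.26201696  0.96505702 -0.003472  ]
 [-0.08212332 -0.02588118 -0.99628607]]
320 197
```

View pics/w2c.png

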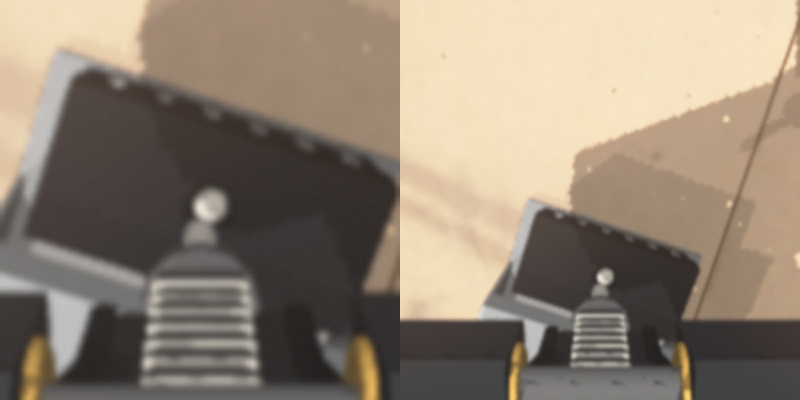

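The left crop shows the punch tip at about (200,228) and the bright button in its hole at (211,205). In full-picture pixels the button is at (322.8,198.2). Depth should tell how far down it sits.

```bash
python3 -c "
from h import *
p=load('w2'); 
print((p['d'][186:206,312:336:2]*1e3).round(0).astype(int))
P=[]
for n,u,v in [('btn',322.75,198.25),('lipA',296,190),('lipB',305,180),('lipC',340,186),('lipD',345,195),('lipE',312,192)]: print(n,atdepth(p,u,v).round(4))
ax=np.array([-.0872,0.0035,.9962])
for d in (0,5,8,10,12,15):
  h=.062; b=atz(p,322.75,198.25,h-d*1e-3); t=load('t0'); b2=atz(t,269.2,198.4,h-d*1e-3); print(d,(b+ax*d*1e-3).round(4),(b2+ax*d*1e-3).round(4))
# yaw from lip front edge (crop 75,70)-(395,180) & side
f=lambda x,y:(270+x/4,147+y/4)
for a,b in [((92,72),(385,180)),((62,52),(20,190))]:
  A,B=atz(p,*f(*a),.058),atz(p,*f(*b),.058); print(A,B,np.degrees(np.arctan2(*(B-A)[:2])))
"
```

```text
[[303 304 305 306 305 304 304 305 305 305 304 304]
 [305 305 306 305 306 305 304 304 304 304 304 306]
 [306 305 306 307 306 305 306 306 305 306 306 304]
 [306 306 305 305 306 306 305 306 305 305 306 307]
 [305 306 306 306 305 307 306 305 305 307 305 306]
 [307 307 306 305 306 307 307 306 306 307 306 307]
 [306 306 305 306 306 306 306 306 306 306 304 307]
 [308 306 306 307 308 308 307 307 306 308 308 307]
 [306 307 307 308 310 315 318 309 307 306 307 306]
 [306 308 306 309 316 317 317 310 307 305 308 308]
 [307 308 308 330 318 317 318 329 308 307 306 307]
 [308 309 310 330 317 317 317 317 307 307 309 308]
 [308 308 310 330 316 318 317 330 310 308 308 307]
 [309 308 311 326 317 317 317 325 309 308 308 310]
 [309 309 310 321 318 318 318 321 312 309 310 308]
 [309 308 309 315 322 318 323 319 310 310 309 308]
 [310 308 310   0 246 321 318 312 310 310 309 309]
 [310 309 311 244 241 246 315 313 310 310 309 309]
 [309 310 247 240 240 242 313 311 309 310 310 309]
 [310 312 243 236 236 239 312 312 310 311 310 312]]
btn [0.5331 0.1498 0.0524]
lipA [0.5289 0.1183 0.0615]
lipB [0.5156 0.125  0.0603]
lipC [0.512  0.1637 0.0597]
lipD [0.5205 0.172  0.0596]
lipE [0.5266 0.1358 0.0608]
0 [0.53   0.1491 0.062 ] [0.5299 0.1458 0.062 ]
5 [0.5312 0.1495 0.062 ] [0.5306 0.1465 0.062 ]
8 [0.5319 0.1497 0.062 ] [0.531 0.147 0.062]
10 [0.5324 0.1498 0.062 ] [0.5312 0.1472 0.062 ]
12 [0.5329 0.15   0.062 ] [0.5315 0.1475 0.062 ]
15 [0.5336 0.1502 0.0619] [0.5319 0.148  0.0619]
[0.50346387 0.1083674  0.058     ] [0.511266   0.19388326 0.058     ] 5.213013094816972
[0.50030264 0.09928915 0.058     ] [0.5415069  0.09660447 0.058     ] 93.72785885292143
```

Button sits about 9.5 mm below the mouth, whose centre is about (0.5325,0.1495,0.0615). Next I bring the tip 8 mm above the mouth and check it there.

send_rows([
  [[0,0,0,-4.5,2,15,0],[0,0,0,-4.8,1.8,15,0],[0,0,0,0,0,15,0],[0,0,0,0,0,5,0],[0,0,0,0,0,0,0]],
])

```text
clock: 5.3
tool_pos: [0.5258, 0.1491, 0.1478]
ee_rot: [0.042, -0.131, 0.99, -0.008]
ft_force: [0.0, -0.8, -1.3]
finger_gap: 0.0156
gripper_force: 30.0
```

```bash
python3 -c "
from h import *
snap('wrist','w3'); s=st(); p=load('w3'); T=Ro.from_quat(np.roll(s['ee_rot'],-1)); t=s['tool_pos']+T.apply([0,0,.0795]); print('tip',t,proj(p,t)); h=[.5325,.1495,.0615]; print('hole',proj(p,h))
u,v=proj(p,h).astype(int); print(u,v); im=p['im']
cv2.imwrite('pics/w3c.png',cv2.resize(im[v-30:v+30,u-35:u+35],None,fx=10,fy=10,interpolation=2))
"
```

```text
t 5.35 tcp [0.5262 0.1494 0.1487] q [ 0.0427 -0.131   0.9904 -0.0075] F [-0.1   0.39 -1.05] gap 0.015793030778246942 gf 29.98062619473785 j [ 0.603  0.281 -0.378  0.07  -0.844 -1.956]
tip [0.5330926  0.14913734 0.06946283] [319.5895233 206.2047715]
hole [320.36395489 202.76479479]
320 202
```

View pics/w3c.png

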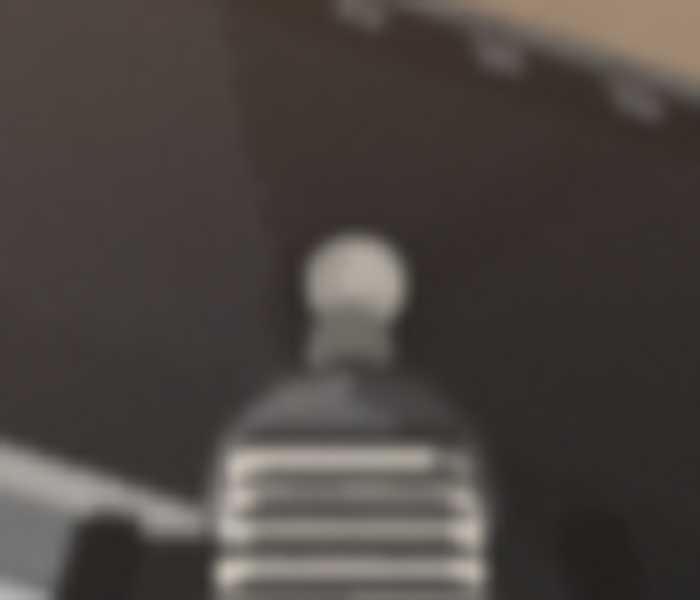

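```bash
python3 -c "
from h import *
p=load('w3'); ax=np.array([-.0869,.0052,.9962])
for d in (8.5,9.5,10.5):
  b=atz(p,320.6,200.1,.0615-d*1e-3); m=b+ax*d*1e-3; print(d,m, (m+ax*8e-3))
"
```

```text
8.5 [0.53203885 0.14964092 0.0614677 ] [0.53134365 0.14968252 0.0694373 ]
9.5 [0.53228662 0.14971212 0.0614639 ] [0.53159142 0.14975372 0.0694335 ]
10.5 [0.53253439 0.14978332 0.0614601 ] [0.53183919 0.14982492 0.0694297 ]
```

send_rows([
  [[0,0,0,0.8,0.6,2,0],[0,0,0,0,0,4,0],[0,0,0,0,0,4,0],[0,0,0,0,0,3,0],[0,0,0,0,0,0,0]],
])

```text
clock: 5.85
tool_pos: [0.5256, 0.15, 0.1348]
ee_rot: [0.042, -0.131, 0.99, -0.008]
ft_force: [0.6, -0.4, -0.9]
finger_gap: 0.016
gripper_force: 30.0
```

send_rows([
  [[0,0,0,0,0,1,0],[0,0,0,0,0,1,0],[0,0,0,0,0,1,0],[0,0,0,0,0,0,0]],
])

```text
clock: 6.25
tool_pos: [0.5263, 0.1502, 0.1325]
ee_rot: [0.043, -0.131, 0.99, -0.007]
ft_force: [-0.5, 1.3, -0.4]
finger_gap: 0.0157
gripper_force: 30.0
```

send_rows([
  [[0,0,0,0,0,1,0],[0,0,0,0,0,0,0]],
])

```text
clock: 6.45
tool_pos: [0.5264, 0.1502, 0.1316]
ee_rot: [0.043, -0.131, 0.99, -0.007]
ft_force: [0.2, 0.2, 0.8]
finger_gap: 0.0159
gripper_force: 30.0
```

send_rows([
  [[0,0,0,0,0,1,0],[0,0,0,0,0,0,0]],
])

```text
clock: 6.65
tool_pos: [0.5266, 0.1502, 0.1306]
ee_rot: [0.043, -0.131, 0.99, -0.007]
ft_force: [-0.3, 0.5, 2.2]
finger_gap: 0.0154
gripper_force: 30.0
```

send_rows([
  [[0,0,0,0,0,1,0],[0,0,0,0,0,0,0]],
])

```text
clock: 6.85
tool_pos: [0.5266, 0.1502, 0.1296]
ee_rot: [0.043, -0.131, 0.99, -0.007]
ft_force: [-1.5, 0.1, 3.0]
finger_gap: 0.0159
gripper_force: 30.0
```

send_rows([
  [[0,0,0,0,0,1,0],[0,0,0,0,0,0.5,0],[0,0,0,0,0,0,0]],
])

```text
clock: 7.15
tool_pos: [0.5268, 0.1502, 0.1281]
ee_rot: [0.043, -0.131, 0.99, -0.007]
ft_force: [-2.9, -0.4, 3.9]
finger_gap: 0.0159
gripper_force: 30.0
```

send_rows([
  [[0,0,0,0,0,0.5,0],[0,0,0,0,0,0,0]],
])

```text
clock: 7.35
tool_pos: [0.5269, 0.1502, 0.128]
ee_rot: [0.043, -0.131, 0.99, -0.007]
ft_force: [-2.3, 0.4, 6.4]
finger_gap: 0.0159
gripper_force: 30.0
```

send_rows([
  [[0,0,0,1.4,0.48,0,0],[0,0,0,1.4,0.48,0,0],[0,0,0,0,0,0,0]],
])

```text
clock: 7.65
tool_pos: [0.5251, 0.1508, 0.128]
ee_rot: [0.045, -0.132, 0.99, -0.007]
ft_force: [3.9, -0.6, 4.6]
finger_gap: 0.0161
gripper_force: 30.0
```

send_rows([
  [[0,0,0,0.95,0.32,0,0],[0,0,0,0.95,0.32,0,0],[0,0,0,0,0,0,0]],
])

```text
clock: 7.95
tool_pos: [0.5227, 0.151, 0.1277]
ee_rot: [0.044, -0.132, 0.99, -0.007]
ft_force: [2.1, -0.3, 5.7]
finger_gap: 0.0156
gripper_force: 30.0
```

send_rows([
  [[0,0,0,1.4,0.48,0.1,0],[0,0,0,1.4,0.48,0.1,0],[0,0,0,1.4,0.48,0,0],[0,0,0,0,0,0,0]],
])

```text
clock: 8.35
tool_pos: [0.5182, 0.1513, 0.1272]
ee_rot: [0.044, -0.132, 0.99, -0.007]
ft_force: [2.8, 0.2, 6.0]
finger_gap: 0.016
gripper_force: 30.0
```

```bash
python3 -c "
from h import *
st(); snap('wrist','w4'); st(); p=load('w4')
q=load('w3')
cv2.imwrite('pics/w4c.png',cv2.resize(np.hstack([q['im'][150:260,250:390],p['im'][150:260,250:390]]),(798,313),interpolation=2))
"
```

```text
t 8.35 tcp [0.5182 0.1513 0.1272] q [ 0.0442 -0.1316  0.9903 -0.0069] F [2.84 0.19 6.  ] gap 0.01597375539406868 gf 29.98134353896603 j [ 0.616  0.293 -0.426  0.076 -0.781 -1.974]
t 8.4 tcp [0.5182 0.1513 0.1272] q [ 0.0441 -0.1317  0.9903 -0.007 ] F [ 1.64 -1.07  5.97] gap 0.016093160394240705 gf 29.981187579687685 j [ 0.616  0.293 -0.426  0.076 -0.781 -1.974]
```

View pics/w4c.png

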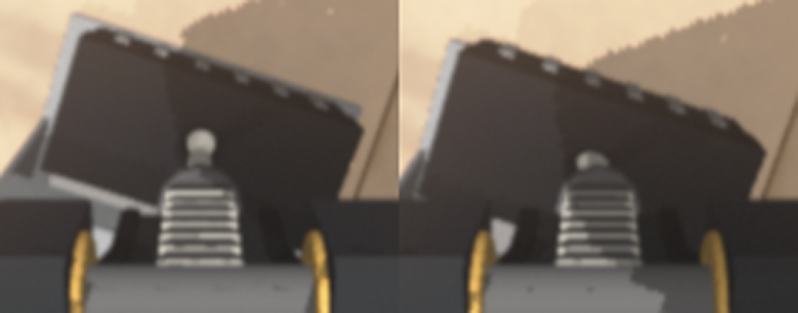

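The picture shows the pin seated in the hole (right crop, (592,160)) and the lip's front edge now out over the sheet-metal tray, so the cassette is sliding. Forces are low, so I continue.

send_rows([
  [[0,0,0,2.4,0.8,0,0],[0,0,0,2.4,0.8,0,0],[0,0,0,2.4,0.8,0,0],[0,0,0,0,0,0,0]],
])

```text
clock: 8.8
tool_pos: [0.5105, 0.1517, 0.1265]
ee_rot: [0.044, -0.132, 0.99, -0.007]
ft_force: [2.5, -0.4, 7.3]
finger_gap: 0.0161
gripper_force: 30.0
```

send_rows([
  [[0,0,0,2.4,0.8,0,0],[0,0,0,2.4,0.8,0,0],[0,0,0,2.4,0.8,0,0],[0,0,0,0,0,0,0]],
])

```text
clock: 9.2
tool_pos: [0.5029, 0.1522, 0.1259]
ee_rot: [0.044, -0.132, 0.99, -0.007]
ft_force: [1.6, -0.3, 6.9]
finger_gap: 0.0157
gripper_force: 30.0
```

send_rows([
  [[0,0,0,2.4,0.8,0,0],[0,0,0,2.4,0.8,0,0],[0,0,0,2.4,0.8,0,0],[0,0,0,2.4,0.8,0,0],[0,0,0,0,0,0,0]],
])

```text
clock: 9.7
tool_pos: [0.4928, 0.1528, 0.125]
ee_rot: [0.044, -0.132, 0.99, -0.007]
ft_force: [1.0, -0.5, 6.6]
finger_gap: 0.0157
gripper_force: 30.0
```

send_rows([
  [[0,0,0,2.4,0.8,0,0],[0,0,0,2.4,0.8,0,0],[0,0,0,2.4,0.8,0,0],[0,0,0,2.4,0.8,0,0],[0,0,0,0,0,0,0]],
])

```text
clock: 10.2
tool_pos: [0.4827, 0.1533, 0.1241]
ee_rot: [0.044, -0.132, 0.99, -0.007]
ft_force: [1.8, -0.0, 6.5]
finger_gap: 0.0157
gripper_force: 30.0
```

send_rows([
  [[0,0,0,1.9,0.64,0,0],[0,0,0,1.9,0.64,0,0],[0,0,0,1.9,0.64,0,0],[0,0,0,1.9,0.64,0,0],[0,0,0,0,0,0,0]],
])

```text
clock: 10.7
tool_pos: [0.4748, 0.1538, 0.1234]
ee_rot: [0.044, -0.132, 0.99, -0.007]
ft_force: [1.0, 0.2, 6.4]
finger_gap: 0.0157
gripper_force: 30.0
```

send_rows([
  [[0,0,0,1.4,0.48,0,0],[0,0,0,1.4,0.48,0,0],[0,0,0,1.4,0.48,0,0],[0,0,0,1.4,0.48,0,0],[0,0,0,0,0,0,0]],
])

```text
clock: 11.2
tool_pos: [0.4689, 0.1542, 0.1228]
ee_rot: [0.044, -0.132, 0.99, -0.007]
ft_force: [2.8, -1.2, 6.8]
finger_gap: 0.0154
gripper_force: 30.0
```

send_rows([
  [[0,0,0,0.95,0.32,0,0],[0,0,0,0.95,0.32,0,0],[0,0,0,0,0,0,0]],
])

```text
clock: 11.5
tool_pos: [0.467, 0.1543, 0.1227]
ee_rot: [0.044, -0.132, 0.99, -0.007]
ft_force: [1.7, -0.7, 6.5]
finger_gap: 0.0158
gripper_force: 30.0
```

send_rows([
  [[0,0,0,0.95,0.32,0,0],[0,0,0,0,0,0,0]],
])

```text
clock: 11.7
tool_pos: [0.4661, 0.1543, 0.1226]
ee_rot: [0.044, -0.132, 0.99, -0.007]
ft_force: [1.9, -1.0, 7.1]
finger_gap: 0.0159
gripper_force: 30.0
```

send_rows([
  [[0,0,0,0.95,0.32,0,0],[0,0,0,0,0,0,0]],
])

```text
clock: 11.9
tool_pos: [0.465, 0.1544, 0.1225]
ee_rot: [0.044, -0.132, 0.99, -0.007]
ft_force: [2.3, -1.5, 6.0]
finger_gap: 0.0156
gripper_force: 30.0
```

send_rows([
  [[0,0,0,0.7,0.24,0,0],[0,0,0,0,0,0,0]],
])

```text
clock: 12.1
tool_pos: [0.4646, 0.1545, 0.1225]
ee_rot: [0.044, -0.132, 0.99, -0.007]
ft_force: [3.2, -1.8, 5.7]
finger_gap: 0.0156
gripper_force: 30.0
```

send_rows([
  [[0,0,0,0.7,0.24,0,0],[0,0,0,0,0,0,0]],
])

```text
clock: 12.3
tool_pos: [0.4644, 0.1545, 0.1225]
ee_rot: [0.045, -0.132, 0.99, -0.007]
ft_force: [5.2, -3.6, 4.7]
finger_gap: 0.0159
gripper_force: 30.0
```

send_rows([
  [[0,0,0,0.4,0.14,0,0],[0,0,0,0,0,0,0]],
])

```text
clock: 12.5
tool_pos: [0.4643, 0.1545, 0.1225]
ee_rot: [0.045, -0.132, 0.99, -0.007]
ft_force: [6.4, -2.9, 3.7]
finger_gap: 0.0158
gripper_force: 30.0
```

send_rows([
  [[0,0,0,-1.5,-0.5,0,0],[0,0,0,-1,-0.4,-2,0],[0,0,0,0,0,-4,0],[0,0,0,0,0,-6,0],[0,0,0,0,0,-8,0]],
])

```text
clock: 13.0
tool_pos: [0.4614, 0.1528, 0.1407]
ee_rot: [0.04, -0.131, 0.991, -0.008]
ft_force: [0.3, -0.3, -1.4]
finger_gap: 0.0156
gripper_force: 30.0
```

send_rows([
  [[0,0,0,0,0,-15,0],[0,0,0,0,0,-30,0],[0,0,0,0,0,-10,0],[0,0,0,0,0,0,0]],
])

```text
clock: 13.4
tool_pos: [0.4583, 0.1543, 0.1976]
ee_rot: [0.044, -0.131, 0.99, -0.007]
ft_force: [-0.5, 0.2, -0.8]
finger_gap: 0.0162
gripper_force: 30.0
```

```bash
python3 -c "
from h import *
snap('wrist','w5'); s=st(); snap('top','t5'); p=load('w5'); T=Ro.from_quat(np.roll(s['ee_rot'],-1)); t=s['tool_pos']+T.apply([0,0,.0795]); print('tip',t,proj(p,t)); print(T.as_matrix())
a=cv2.resize(p['im'][110:250,220:420],(570,400),interpolation=2)
cv2.imwrite('pics/w5c.png',a)
"
```

```text
t 13.45 tcp [0.4577 0.1539 0.1962] q [ 0.0423 -0.1312  0.9904 -0.0072] F [ 0.42 -1.05 -1.58] gap 0.015801681362973826 gf 29.980761311016977 j [ 0.7    0.123 -0.451  0.072 -0.934 -2.048]
tip [0.46451085 0.1536109  0.11701539] [319.02656589 203.80306863]
[[-0.9620034  -0.25921948  0.08575965]
 [-0.26043297  0.96548701 -0.00308259]
 [-0.08200076 -0.02530011 -0.99631109]]
```

View pics/w5c.png

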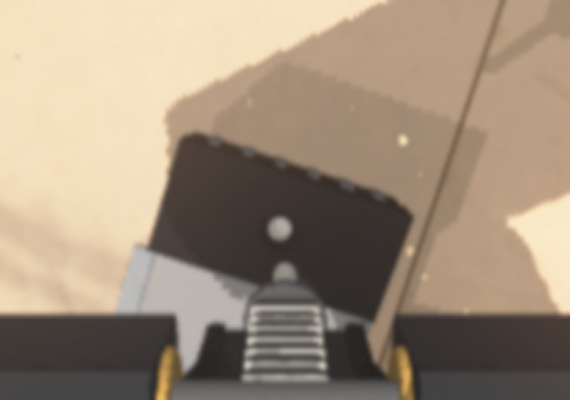

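The picture shows the cassette well out, with the hole and its button at crop (280,228) and the punch clear above it. I'll check the travel and work out the return move.

```bash
python3 -c "
from h import *
p=load('w5'); ax=np.array([-.0869,.0052,.9962]); s=arm.sense(); T=Ro.from_quat(np.roll(s['ee_rot'],-1))
m=atz(p,318.2,190.,.0563-.0095)+ax*.0095; d=m-[.53228,.14971,.06146]; print(m,d,np.linalg.norm(d))
T0=Ro.from_quat([-.1315,.9913,0,0]); print('rot',(T.inv()*T0).as_rotvec())
print('to above block, after rot', T0.inv().apply(np.array([.5376,-.1945,.192])-s['tool_pos'])*1e3)
"
```

```text
[0.47248823 0.15310122 0.0562639 ] [-0.05979177  0.00339122 -0.0051961 ] 0.060112852852961765
rot [-0.02607289  0.08048485 -0.00044334]
to above block, after rot [  13.3025417  -356.93284903    3.41863675]
```

send_rows([
  [[-0.013,0.042,0,0,0,-5,0],[-0.013,0.041,0,0,-10,0,0],[0,0,0,1.6,-43,0,0],[0,0,0,1.6,-43,0,0],[0,0,0,1.6,-43,0,0]],
])

```text
clock: 14.0
tool_pos: [0.4888, 0.0171, 0.1998]
ee_rot: [-0.002, -0.132, 0.991, -0.0]
ft_force: [0.9, 0.1, -1.5]
finger_gap: 0.0157
gripper_force: 30.0
```

send_rows([
  [[0,0,0,1.6,-43,0,0],[0,0,0,1.6,-43,0,0],[0,0,0,1.6,-43,0,0],[0,0,0,1.6,-43,0,0],[0,0,0,1,-34,0,0]],
])

```text
clock: 14.5
tool_pos: [0.5353, -0.1843, 0.1993]
ee_rot: [-0.002, -0.131, 0.991, 0.001]
ft_force: [0.4, 0.2, -1.2]
finger_gap: 0.016
gripper_force: 30.0
```

send_rows([
  [[0,0,0,1,-10,20,0],[0,0,0,0,0,10,0],[0,0,0,0,0,0,0]],
])

```text
clock: 14.8
tool_pos: [0.5356, -0.1916, 0.1682]
ee_rot: [-0.004, -0.131, 0.991, 0.001]
ft_force: [-0.8, -1.3, -0.9]
finger_gap: 0.016
gripper_force: 30.0
```

```bash
python3 -c "
from h import *
P=[];Q=[]
for i in range(4):
  arm.camera('wrist') if i<3 else snap('wrist','w6'); s=arm.sense(); P.append(s['tool_pos']);Q.append(np.roll(s['ee_rot'],-1))
st(); T=Ro.from_quat(Q).mean(); P=np.mean(P,0); print(P,T.as_matrix()[:,2]); print('rot fix',(T.inv()*Ro.from_quat([-.1315,.9913,0,0])).as_rotvec())
print(T.inv().apply(np.array([.5376,-.1945,.0825])-P)*1e3)
p=load('w6'); print(proj(p,P+T.apply([0,0,.0795])))
cv2.imwrite('pics/w6c.png',cv2.resize(p['im'][140:260,240:400],(800,600),interpolation=2))
"
```

```text
t 15.0 tcp [ 0.5383 -0.1912  0.1723] q [ 5.000e-04 -1.323e-01  9.912e-01 -2.000e-04] F [ 0.06 -0.22 -0.58] gap 0.015963112193827577 gf 29.980815667659044 j [-0.058  0.335 -0.202  0.    -1.034 -1.248]
[ 0.53762086 -0.19131469  0.17130678] [-1.29029294e-03 -7.05614962e-06 -9.99999168e-01]
rot fix [ 0.00033036 -0.0012473   0.00123346]
[ 0.74364437 -3.09805926 88.80675653]
[319.4915211 204.4804818]
```

View pics/w6c.png

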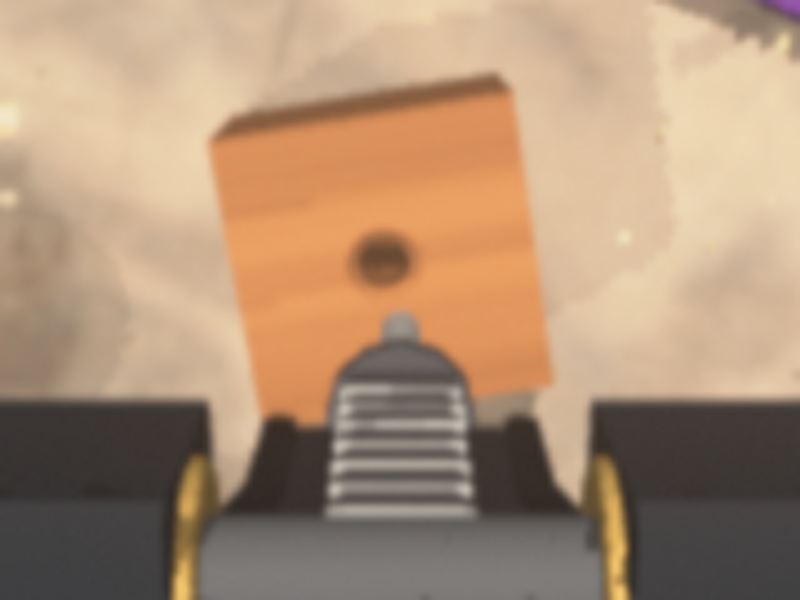

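The picture shows the block hole at crop (383,258) and the tip at (401,325). The hole lies 3 mm to -y of the tool and fits the pose remembered from the grasp. Correcting and lowering.

send_rows([
  [[0,0,0,0.6,-3.2,15,0],[0,0,0,0,0,20,0],[0,0,0,0,0,5,0],[0,0,0,0,0,5,0],[0,0,0,0,0,0,0]],
])

```text
clock: 15.5
tool_pos: [0.5384, -0.195, 0.127]
ee_rot: [0.0, -0.132, 0.991, -0.0]
ft_force: [0.4, -1.0, -0.7]
finger_gap: 0.0154
gripper_force: 30.0
```

send_rows([
  [[0,0,0,0,0,4,0],[0,0,0,0,0,4,0],[0,0,0,0,0,0,0]],
])

```text
clock: 15.8
tool_pos: [0.5379, -0.1953, 0.1183]
ee_rot: [-0.0, -0.131, 0.991, 0.0]
ft_force: [-0.1, -0.5, -0.8]
finger_gap: 0.0155
gripper_force: 30.0
```

Tip is 9 mm into the hole with no contact force. Lowering on.

send_rows([
  [[0,0,0,0,0,8,0],[0,0,0,0,0,8,0],[0,0,0,0,0,8,0],[0,0,0,0,0,6,0],[0,0,0,0,0,0,0]],
])

```text
clock: 16.3
tool_pos: [0.5373, -0.1952, 0.0872]
ee_rot: [-0.001, -0.131, 0.991, 0.0]
ft_force: [-0.8, -0.1, -1.2]
finger_gap: 0.0158
gripper_force: 30.0
```

send_rows([
  [[0,0,0,0,0,2.5,0],[0,0,0,0,0,1.5,0],[0,0,0,0,0,0,0]],
])

```text
clock: 16.6
tool_pos: [0.5382, -0.1953, 0.0847]
ee_rot: [0.0, -0.131, 0.991, 0.0]
ft_force: [-0.3, -0.5, -0.4]
finger_gap: 0.0157
gripper_force: 30.0
```

send_rows([
  [[0,0,0,0,0,0.7,0],[0,0,0,0,0,0.5,0],[0,0,0,0,0,0,0]],
])

```text
clock: 16.9
tool_pos: [0.5382, -0.1954, 0.0835]
ee_rot: [0.0, -0.131, 0.991, -0.0]
ft_force: [0.2, -0.1, -0.8]
finger_gap: 0.0156
gripper_force: 30.0
```

send_rows([
  [[0,0,0,0,0,0.8,0],[0,0,0,0,0,0,0]],
])

```text
clock: 17.1
tool_pos: [0.5381, -0.1953, 0.0826]
ee_rot: [-0.0, -0.131, 0.991, 0.0]
ft_force: [-0.2, -0.2, -0.8]
finger_gap: 0.0159
gripper_force: 30.0
```

send_rows([
  [[0,0,0,0,0,0.5,0],[0,0,0,0,0,0,0]],
])

```text
clock: 17.3
tool_pos: [0.5382, -0.1953, 0.0825]
ee_rot: [0.0, -0.132, 0.991, -0.0]
ft_force: [-1.5, 0.8, 1.8]
finger_gap: 0.0158
gripper_force: 30.0
```

Collar is seated on the block. Releasing and retreating.

send_rows([
  [[0,0,0,0,0,0,0.3],[0,0,0,0,0,0,0.6],[0,0,0,0,0,0,1],[0,0,0,0,0,0,1],[0,0,0,0,0,0,1]],
])

```text
clock: 17.8
tool_pos: [0.5382, -0.1953, 0.0821]
ee_rot: [0.0, -0.132, 0.991, -0.0]
ft_force: [-0.9, -0.3, 0.3]
finger_gap: 0.0479
gripper_force: 0.0
```

send_rows([
  [[0,0,0,0,0,0,1],[0,0,0,0,0,0,1],[0,0,0,0,0,0,1],[0,0,0,0,0,-10,1],[0,0,0,0,0,-20,1]],
])

```text
clock: 18.3
tool_pos: [0.537, -0.1952, 0.1115]
ee_rot: [-0.002, -0.131, 0.991, 0.0]
ft_force: [-0.3, -0.6, 0.3]
finger_gap: 0.0841
gripper_force: 0.0
```

send_rows([
  [[0,0,0,0,0,-40,1],[0,0,0,0,0,-40,1],[0,0,0,0,0,-40,1],[0,0,0,0,0,-30,1],[0,0,0,0,0,0,1]],
])

```text
clock: 18.8
tool_pos: [0.5405, -0.1961, 0.2687]
ee_rot: [0.006, -0.132, 0.991, -0.002]
ft_force: [0.4, 0.0, -0.2]
finger_gap: 0.0871
gripper_force: 0.0
```

```bash
python3 -c "
from h import *
st(); snap('scene','s9'); snap('wrist','w9')
a=cv2.resize(load('s9')['im'][140:300,220:500],(700,400),interpolation=2)
b=load('w9')['im'][140:230,240:400]; b=cv2.resize(b,(350,197),interpolation=2); c=np.zeros((197,700,3),np.uint8); c[:,:350]=b
cv2.imwrite('pics/f.png',np.vstack([a,c]))
"
```

```text
t 18.8 tcp [ 0.5405 -0.1961  0.2687] q [ 0.0056 -0.1318  0.9913 -0.0021] F [ 0.38  0.03 -0.2 ] gap 0.0871065166743831 gf 0.0 j [-0.065  0.264 -0.052  0.002 -1.243 -1.242]
```

View pics/f.png

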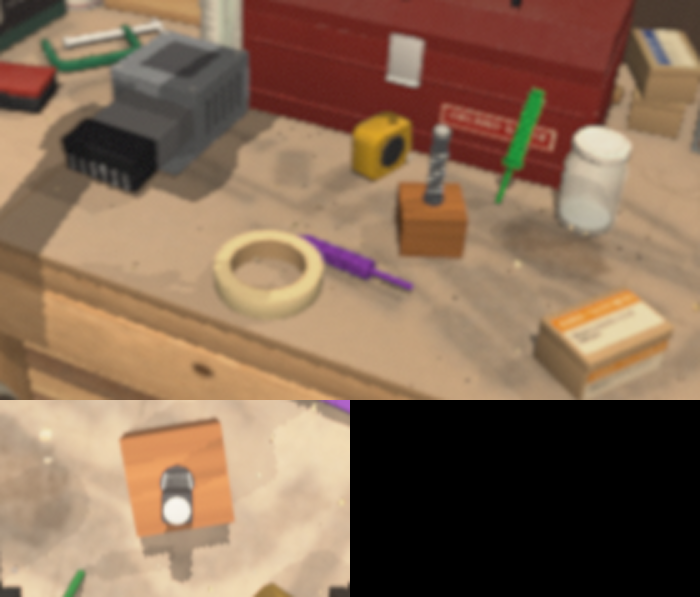

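The final picture shows the punch upright in its block (435,165) and the cassette fully out (110,155). The purple tool lies where it already lay before the grasp.

```bash
python3 -c "
from h import *
print(arm.job_done())"
```

```text
the job is handed in; nothing more can be done
None
```

The job is handed in: the button was pressed gently, the cassette was pushed out to its stop (60 mm measured), and the punch is back in its block, finished in about 19 s with contact forces under about 9 N.

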